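Load the jeweller's bench press with its coarse and fine knobs

ROBOT

A 7-joint arm with a two-finger parallel gripper is mounted at the origin on the work surface. World frame = base frame: x ahead of the robot, y to its left, z up, the work surface at z = 0. Lengths are in m, angles in rad, forces in N, time in s.
With the tool pointing down it reaches from about 0.4 to 0.85 m from the base axis. Payload 10.4 kg.
Tool frame: the origin (TCP) lies at the very end of the fingers, on their centre line; the grasp point (between the pads) lies 19 mm behind it; z points along the fingers, y is the line along which they close (so a half turn about z gives the same grasp; the last joint's range is limited). The gripper opens to 85 mm and grips with 20 to 120 N. Pads are 22 mm wide; open, the fingers measure 114 mm over their backs; the gripper's body (76 mm by 85 mm) begins 54 mm behind the grasp point. The pads swing forward as they close: fully open they stand 13 mm farther back than shut.
Start: joints at [1.257, 0.332, -0.065, 1.46, 0.022, 1.35, -0.088], TCP at [0.179, -0.599, 0.196] pointing down, gripper open.
Joint ranges: [-2.6, 2.6], [-0.5, 2.12], [-1.47, 1.34], [0.16, 2.42], [-1.27, 4.41], [0.06, 2.06], [-2.6, 2.6]. Speed limits (rad/s): [2.22, 2.22, 2.79, 2.79, 3.14, 3.14, 3.14].

INTERFACE

Orientations are given as a rotation vector (axis times angle).
In Python, from cell import read_state, get_image, hand_in gives the robot as it stands. The module is installed in compiled form; this text tells all that it offers.
- The arm moves only by the tool move_arm, never from a script. Its argument "commands" is a list of rows, each a list of 7 numbers: the shift along the world's x, y, z in units of 50 mm (1.0 is 50 mm), then the turn, a rotation vector about the world's x, y, z in degrees, then the finger opening in mm, from 0 to 85.4. A call has 1 to 5 rows; each row is the pose to reach, as a shift and turn from the pose commanded when the call began; what a row does not reach only later rows make up. A row lasts 1/10 s, in which the tool goes at most 50 mm and 8.59 degrees, less where a joint would pass 70% of its speed; a pose out of reach is approached as far as the arm can. A call with a gripper value outside its range is refused whole. The fingers move at their own pace and stop on an object; the grip force is fixed at half the most. Time passes only in rows, so rows that repeat a pose let the fingers close. It gives the time, the measured TCP pose, the force, the opening and the grip force at its end, in the units of the state.
- read_state(): the state, without advancing time (a new reading comes with each control period).
- get_image(name): name is "scene" or "top" or "wrist"; returns a dict with "color" (384x512x3 uint8, red, green, blue), "intrinsics" (3x3 intrinsics, pixels), "distortion" ([k1, k2, p1, p2, k3] as OpenCV has them; the pictures are not rectified), "world_from_camera" (4x4, takes a point from camera to world coordinates); the wrist camera has in their place "mount" (4x4, takes a point from camera to tool coordinates, whose origin is the TCP and whose axes are the flange's). Camera axes: x right, y down, z forward; pixel columns grow to the right and rows downward; lengths in m; the calibration is good to about 2 mm. A picture is of the moment at which its call begins: read the wrist's pose just before it. There is no depth.
- hand_in(): hands the job in; it is judged then, once.
The state is a dict: "time": time; "q": joint angles; "dq": joint speeds; "joint_efforts": joint torques, N m; "tool_pos": TCP position; "tcp_rot": TCP orientation; "contact_force": force on the tool from outside, world axes, zero at the start; "wrist_torque": the same for the moment, N m; "gripper_width": finger opening in m; "finger_force": force on a finger pad.
Only numpy, scipy, OpenCV 4.12 (cv2) and the standard library are available. Lean on these libraries where they do the work, as an engineer would, in place of code of your own. Each camera call takes 0.05 s, during which the arm holds its last target. There are 200 camera calls.

TASK

Clamp the brass pendant blank lightly in the bench press. Turn the large outer (coarse) knob clockwise to bring the rubber pad down to just short of the blank, about 2 mm above it and not pressing it; then, with that knob no longer turned once the pad presses, turn the small inner (fine) knob clockwise until the load dial's needle stands inside the thick band; never let the needle reach the end of the scale, and let go with the blank clamped so and the other things on the bench left where they are.

Things in the scene. Friction and masses are not known exactly. Their poses are not given: they have to be found in the camera images.
- press: Grey base plate and steel column of the bench press, bolted to the bench. Origin on the bench under the vertical axis shared by knobs, pad and anvil; z up. Base plate 200 x 150 x 18 mm (x -130 to 70); column 36 x 60 mm at x = -95, 152 mm high. The head (40 mm thick, 70 mm wide, x -118 to 37) slides on it; the work shows from the +x side. Yaw up to half a radian either way
- knob_axis (a point): centre of the coarse (outer) knob's top face, on the vertical knob axis. Both knobs ride on the head and come down with it as the coarse knob turns. The coarse knob is a round knurled aluminium disc, 62 mm diameter, 24 mm thick, with 8 mm free under it above the head. Grip across it from above, fingers either side of the fine knob
- fine_axis (a point): centre of the fine (inner) knob's top face, on the same axis, 32 mm above the coarse knob's top. The fine knob is round, black, knurled, 30 mm diameter, 28 mm high, on a thin neck 4 mm above the coarse knob; it turns free of the coarse one and does not move up or down as it turns
- dial (a point): centre of the load dial's white face, 87 mm diameter, on a 92 mm disc on the ram's arm at the press's +y side, 110 mm from the knob axis; it faces up and 40 degrees towards the press's +x. Short marks each 1 N, long ones each 4 N; thick dark band 8 to 12 N, just right of its top; scale ends at 16 N
- coarse (a joint): coarse (outer) knob angle in rad, grows clockwise seen from above; the head, knobs and pad come down 8 mm per rad; stops at 0 and 3.2; starts between 0 and 0.25; resists with about 0.3 N m and stays where it is left (pressing the head down with over 25 N would drive it)
- fine (a joint): fine (inner) knob angle in rad, grows clockwise seen from above; the pad and dial come down 1 mm per rad; stops at 0 and 7; starts between 0 and 0.3; resists with about 0.04 N m and stays where it is left. Its whole travel is too short to reach the blank without the coarse knob
- needle (a joint): load dial's needle, rad: 0.2 per newton of load on the pad; 0 unloaded (left of the face, seen from the +x side), grows clockwise on the face. Thick band 1.6 to 2.4 (8 to 12 N); end of the scale 3.2 (16 N). Once the pad touches it shows about 2 N while the pad's play is taken up; then the load climbs by roughly 9 to 12 N per rad of the fine knob
- pad (a point): centre of the underside of the rubber pad (28 mm diameter), which moves straight down along the knob axis as the knobs turn clockwise. The pad sits in its socket with play, 0 to 1.6 mm, different each time and not to be seen: pushed by about 2 N it first slides up by that much, then it bears on a stiff spring
- blank: loose brass pendant blank lying on the anvil, a steel post of 52 mm diameter on the knob axis that stands at varying height in the base plate, disc of 38 mm diameter, 10 mm thick; origin at the centre of its underside, so its top is 10 mm above. The pad starts 9 to 24 mm above it
- tub: closed clear tub of abrasive discs, 72 mm diameter, 57 mm high, standing at the press's -y side; origin at its underside. Leave it alone
- wheel: small grey grinding wheel lying flat, 44 mm diameter, 9 mm high, beyond the press; origin at its underside. Leave it alone
- hone: grey honing stone, 30 x 110 x 14 mm, beyond the press; origin at its underside. Leave it alone
- foot: the rubber pad itself: 28 mm diameter disc, 4.5 mm thick; origin at the centre of its underside, the same point as pad

How it is judged:
By the outcome, as a careful person would: the job done as asked, in the order asked, and still so for the second after the job is handed in, with the robot touching nothing.
It also fails if it takes over 70 s, if anything falls off the work surface, if the arm or the gripper's body presses on something with over 40 N, if the wrist force passes 120 N, or if a joint passes its speed limit or range.

## Working session

There is one attempt and no reset: what is moved stays moved. The work goes in short steps, Python scripts to look and compute and a tool call to move; the robot and the scene stay as the last step left them, time stands still between calls to the robot, and variables do not carry over. Pictures are saved under pics/ and viewed, at most 10 in all, crops included, and the job is handed in when it is done.

Besides the shell and the picture viewer there is one more tool, called after "Request:" in YAML: its name, and indented under it one key for each argument. move_arm: Moves the arm, as the interface text tells. Its arguments: {"type":"object","properties":{"commands":{"type":"array","items":{"type":"array","items":{"type":"number"}}}},"required":["commands"]}

```bash
mkdir -p pics; cat > h.py <<'E'
import numpy as np, cv2
from cell import read_state, get_image, hand_in
def grab(n,f):
    s=read_state(); im=get_image(n); cv2.imwrite('pics/'+f,im['color'][:,:,::-1]); np.save('pics/'+f+'.npy',{'s':s,'im':im},allow_pickle=True); return s,im
def load(f):
    d=np.load('pics/'+f+'.npy',allow_pickle=True).item(); return d['s'],d['im']
def cam(s,im):
    if 'world_from_camera' in im: return np.array(im['world_from_camera'])
    T=np.eye(4); T[:3,:3]=cv2.Rodrigues(np.array(s['tcp_rot'],float))[0]; T[:3,3]=s['tool_pos']; return T@np.array(im['mount'])
def ray(s,im,uv):
    T=cam(s,im); p=cv2.undistortPoints(np.array([[uv]],float),np.array(im['intrinsics']),np.array(im['distortion']))[0,0]
    return T[:3,3],T[:3,:3]@np.array([p[0],p[1],1])
def onz(s,im,uv,z):
    o,d=ray(s,im,uv); return o+d*(z-o[2])/d[2]
def proj(s,im,P):
    T=np.linalg.inv(cam(s,im)); P=np.atleast_2d(P)@T[:3,:3].T+T[:3,3]
    return cv2.projectPoints(P,np.zeros(3),np.zeros(3),np.array(im['intrinsics']),np.array(im['distortion']))[0][:,0]
def tri(a,b):
    (o1,d1),(o2,d2)=a,b; A=np.c_[d1,-d2]; t=np.linalg.lstsq(A,o2-o1,rcond=None)[0]; p=o1+d1*t[0];q=o2+d2*t[1]; return (p+q)/2,np.linalg.norm(p-q)
E
python3 - <<'E'
from h import *
for n in ['scene','top','wrist']:
    s,im=grab(n,n+'0.png'); print(n,cam(s,im).round(3).tolist(),np.array(im['intrinsics']).round(0).tolist())
print(s)
a,b=[cv2.imread(f'pics/{n}0.png') for n in ('scene','top')]
cv2.imwrite('pics/st.png',cv2.resize(np.vstack([a,b]),(800,1200)) [:600]) 
E
```

```text
scene [[0.622, 0.631, -0.464, 0.969], [0.783, -0.509, 0.357, -0.198], [-0.011, -0.585, -0.811, 0.691], [0.0, 0.0, 0.0, 1.0]] [[363.0, 0.0, 258.0], [0.0, 363.0, 193.0], [0.0, 0.0, 1.0]]
top [[-0.011, -0.992, 0.122, 0.55], [-1.0, 0.01, -0.009, 0.025], [0.007, -0.122, -0.992, 1.078], [0.0, 0.0, 0.0, 1.0]] [[382.0, 0.0, 255.0], [0.0, 382.0, 186.0], [0.0, 0.0, 1.0]]
wrist [[0.288, -0.911, -0.295, 0.254], [-0.958, -0.275, -0.087, -0.576], [-0.002, 0.308, -0.951, 0.372], [0.0, 0.0, 0.0, 1.0]] [[298.0, 0.0, 255.0], [0.0, 298.0, 197.0], [0.0, 0.0, 1.0]]
{'time': 0.1, 'q': array([ 1.25741162,  0.33279735, -0.0646655 ,  1.46085846,  0.02159802,
        1.34992278, -0.08850789]), 'dq': array([-1.42924869e-04, -3.38926454e-03, -2.72963590e-04, -1.75582268e-03,
       -8.86360683e-04,  1.93083126e-05, -8.64291625e-04]), 'joint_efforts': array([ 1.88455742e-03, -6.26750278e+01,  4.95383434e-02, -3.92429996e+01,
        1.64662383e-02,  7.01412544e-03,  8.87074521e-05]), 'tool_pos': array([ 0.17905336, -0.59839687,  0.19550198]), 'tcp_rot': array([-3.10719896e+00, -4.54938948e-01,  4.00472639e-04]), 'contact_force': array([-0.15546277,  0.47007164, -0.53157079]), 'wrist_torque': array([ 4.24610821e-02,  8.10370210e-05, -1.92931391e-02]), 'finger_force': 0.0, 'gripper_width': 0.08548935335873625}
```

View pics/scene0.png

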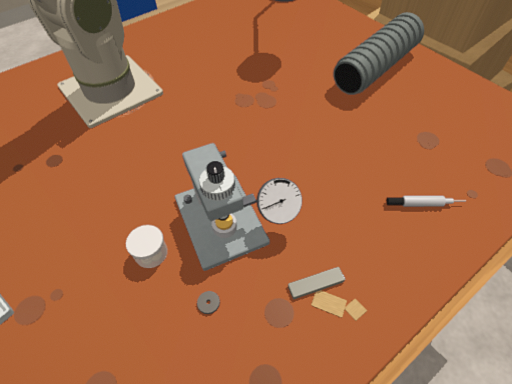

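View pics/top0.png

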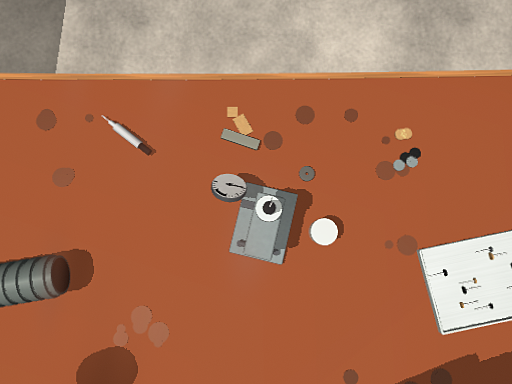

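The scene view shows the press with its fine knob at about (215,170), coarse knob at (216,183), blank at (224,222) and dial at (280,201). In the top view the knobs are at (268,207) and the dial at (229,187). Next I enlarge both.

```bash
python3 - <<'E'
from h import *
a=cv2.imread('pics/scene0.png')[140:275,165:310]; b=cv2.imread('pics/top0.png')[165:270,205:345]
a=cv2.resize(a,(400,372),interpolation=2); b=cv2.resize(b,(400,300),interpolation=2)
o=np.zeros((372,800,3),np.uint8); o[:,:400]=a;o[:300,400:]=b; cv2.imwrite('pics/c1.png',o)
E
```

```text
(no output)
```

View pics/c1.png

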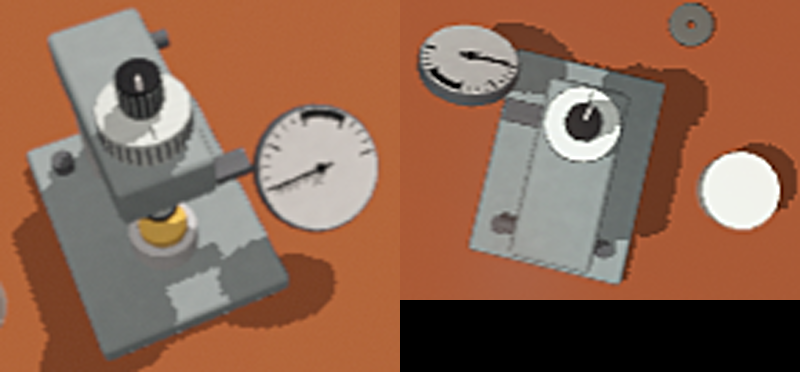

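The crop shows the fine knob's top centred at scene (215.7,166.1) and top (269.1,207.7). The base plate's corners are clear in both views, and the pad is just above the yellow blank.

```bash
python3 - <<'E'
from h import *
S=load('scene0.png');T=load('top0.png')
p,e=tri(ray(*S,(215.7,166.1)),ray(*T,(269.1,207.7))); print('fine top',p.round(4),e)
fs=lambda x,y:(165+x/2.759,140+y/2.756); ft=lambda x,y:(205+(x-400)/2.857,165+y/2.857)
for c in [(287,278),(107,350),(28,151)]: print('scene corner',onz(*S,fs(*c),.018).round(4))
for c in [(665,84),(621,283),(470,249)]: print('top corner',onz(*T,ft(*c),.018).round(4))
d,e=tri(ray(*S,fs(317,168)),ray(*T,ft(468,59)));print('dial',d.round(4),e,np.hypot(*(d-p)[:2]))
print('tub',onz(*T,ft(740,191),.057))
E
```

```text
fine top [ 0.6063 -0.0118  0.2163] 0.0043574389282384045
scene corner [0.6943 0.0399 0.018 ]
scene corner [ 0.6581 -0.0989  0.018 ]
scene corner [ 0.4686 -0.0518  0.018 ]
top corner [ 0.6544 -0.1031  0.018 ]
top corner [ 0.4643 -0.0564  0.018 ]
top corner [0.4978 0.0875 0.018 ]
dial [0.6713 0.0846 0.0977] 0.0009829122289407469 0.11628917469451688
tub [ 0.55013687 -0.16550192  0.057     ]
```

```bash
cat >> h.py <<'E'
def tool(az,tilt=0):
    a,t=np.radians([az,tilt]); h=np.array([np.cos(a),np.sin(a),0]); k=np.array([0,0,1.])
    z=-np.sin(t)*h-np.cos(t)*k; x=np.cos(t)*h-np.sin(t)*k; return np.c_[x,np.cross(z,x),z]
def go(p,R):
    s=read_state(); R0=cv2.Rodrigues(np.array(s['tcp_rot'],float))[0]
    print('q',s['q'].round(2),'t',s['time'],'pos',s['tool_pos'].round(4),'az',np.degrees(np.arctan2(R0[1,0],R0[0,0])).round(1))
    print('shift',((p-s['tool_pos'])/.05).round(3),'rot',np.degrees(cv2.Rodrigues(R@R0.T)[0].ravel()).round(2))
E
python3 - <<'E'
from h import *
s,im=load('wrist0.png'); M=np.array(im['mount']); P=np.array([.606,-.0115,.095]); print(M.round(3).tolist())
for az,t in [(-45,35)]:
    R=tool(az,t); C=P-.30*(R@M[:3,2]); tcp=C-R@M[:3,3]; print(C,tcp)
    go(tcp,tool(az,0)); go(tcp,R)
E
```

```text
[[0.001, -0.952, -0.308, 0.079], [1.0, 0.001, -0.0, -0.001], [0.001, -0.308, 0.952, -0.177], [0.0, 0.0, 0.0, 1.0]]
[ 0.77513357 -0.18082425  0.27589537] [ 0.65745824 -0.06389304  0.17605597]
q [ 1.26  0.33 -0.06  1.46  0.02  1.35 -0.09] t 0.15 pos [ 0.1791 -0.5985  0.1956] az 16.7
shift [ 9.568 10.692 -0.391] rot [-6.000e-02  1.000e-02 -6.166e+01]
q [ 1.26  0.33 -0.06  1.46  0.02  1.35 -0.09] t 0.15 pos [ 0.1791 -0.5985  0.1956] az 16.7
shift [ 9.568 10.692 -0.391] rot [  8.92  35.6  -59.64]
```

Request:
move_arm:
  commands:
    - [0.4,0.6,0.6,0,0,-7,85]
    - [1,1.3,1.2,0,0,-14,85]
    - [1.6,2,1.8,0,0,-20,85]
    - [2.2,2.7,2.4,0,0,-26,85]
    - [2.8,3.4,3,0,0,-32,85]

```text
time: 0.65
tool_pos: [0.309, -0.4399, 0.3363]
tcp_rot: [3.112, -0.426, -0.0]
contact_force: [0.8, -0.9, -0.5]
gripper_width: 0.085
finger_force: 0.0
```

Request:
move_arm:
  commands:
    - [0.7,0.7,0,0,0,-6,85]
    - [1.4,1.4,0,0,0,-12,85]
    - [2.1,2.1,0,0,0,-18,85]
    - [2.8,2.8,0,0,0,-24,85]
    - [3.4,3.4,0,0,0,-30,85]

```text
time: 1.15
tool_pos: [0.4798, -0.2691, 0.3353]
tcp_rot: [-2.897, 1.215, -0.0]
contact_force: [0.2, -0.7, 0.3]
gripper_width: 0.0852
finger_force: 0.0
```

```bash
python3 - <<'E'
from h import *
go(np.array([.657,-.064,.19]),tool(-45,35))
E
```

```text
q [ 0.7   0.15 -0.31  1.4   0.04  1.6  -1.97] t 1.15 pos [ 0.4798 -0.2691  0.3353] az -45.5
shift [ 3.545  4.102 -2.905] rot [24.85 24.64  0.5 ]
```

Request:
move_arm:
  commands:
    - [0.7,0.8,0,5,5,0,85]
    - [1.4,1.6,0,10,10,0,85]
    - [2.1,2.4,0,15,15,0,85]
    - [2.8,3.2,-0.3,20,20,0,85]
    - [3.5,4.1,-0.7,25,25,0,85]

```text
time: 1.65
tool_pos: [0.6193, -0.101, 0.3026]
tcp_rot: [-2.629, 1.111, 0.681]
contact_force: [-0.4, 0.7, -3.9]
gripper_width: 0.0852
finger_force: 0.0
```

```bash
python3 - <<'E'
from h import *
go(np.array([.657,-.064,.19]),tool(-45,35))
E
```

```text
q [ 0.44  0.74 -0.44  0.77 -0.07  2.05 -2.34] t 1.65 pos [ 0.6193 -0.101   0.3026] az -45.6
shift [ 0.754  0.74  -2.253] rot [3.61 4.44 1.01]
```

Request:
move_arm:
  commands:
    - [0,-0.2,-0.4,0,0,0,85]
    - [0.2,-0.2,-0.8,0,0,0,85]
    - [0.3,0,-1.2,0,0,0,85]
    - [0.5,0.2,-1.6,0,0,0,85]
    - [0.6,0.4,-1.9,0,0,0,85]

```text
time: 2.15
tool_pos: [0.6467, -0.0829, 0.2161]
tcp_rot: [-2.627, 1.103, 0.664]
contact_force: [0.5, 0.1, 0.2]
gripper_width: 0.0853
finger_force: 0.0
```

```bash
python3 - <<'E'
from h import *
go(np.array([.657,-.064,.19]),tool(-45,35))
s,im=grab('wrist','w1.png'); print(proj(s,im,[[.606,-.0115,.095],[.606,-.0115,.216]]))
E
```

```text
q [ 0.43  0.8  -0.46  0.86 -0.04  1.9  -2.33] t 2.15 pos [ 0.6467 -0.0829  0.2161] az -45.2
shift [ 0.206  0.379 -0.522] rot [3.39 5.22 0.96]
[[239.18683169 184.68732983]
 [230.87841558 284.96554917]]
```

View pics/w1.png

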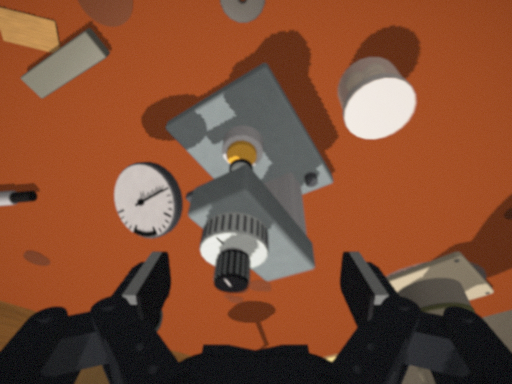

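The wrist view is upside down: blank in yellow at (240,152), black pad edge at (240,164), coarse knob at (235,240). Now I zoom in on the gap.

```bash
python3 - <<'E'
from h import *
s,im=load('w1.png'); a=im['color'][120:190,195:290,::-1]
cv2.imwrite('pics/c2.png',cv2.resize(a,None,fx=8,fy=8,interpolation=cv2.INTER_CUBIC))
ax=np.array([.6063,-.0115])
for z in (.05,.06,.07,.08,.09,.1,.11): print(z,proj(s,im,[*ax,z]).round(1),((proj(s,im,[*ax,z])-[195,120])*8).round(0))
E
```

```text
0.05 [[241.2 158.8]] [[369. 311.]]
0.06 [[240.7 164.2]] [[366. 353.]]
0.07 [[240.2 169.7]] [[362. 398.]]
0.08 [[239.8 175.5]] [[358. 444.]]
0.09 [[239.2 181.5]] [[354. 492.]]
0.1 [[238.7 187.7]] [[350. 542.]]
0.11 [[238.2 194.2]] [[345. 594.]]
```

View pics/c2.png

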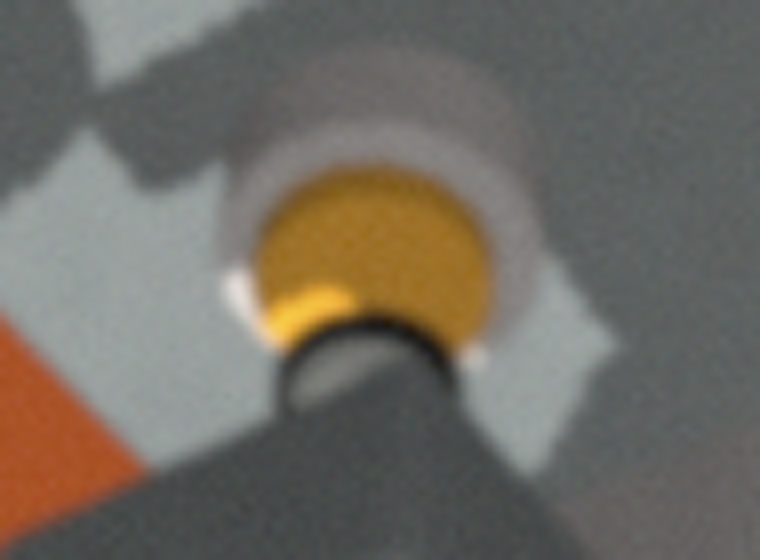

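The crop (8x) shows these image-top rims: pad's lower near rim at crop y≈313, blank's lower near rim at 163, anvil top near rim at 118, and anvil foot at about 45.

```bash
cat >> h.py <<'E'
from scipy.optimize import brentq
AX=np.array([.6063,-.0115])
def circ(s,im,r,z,ax=AX):
    t=np.linspace(0,2*np.pi,181); return proj(s,im,np.c_[ax[0]+r*np.cos(t),ax[1]+r*np.sin(t),0*t+z])
def zrim(s,im,r,v,lo=.01,hi=.13,f=np.min): return brentq(lambda z:f(circ(s,im,r,z)[:,1])-v,lo,hi)
E
python3 - <<'E'
from h import *
s,im=load('w1.png')
for n,r,y in [('foot',.026,45),('anvil',.026,118),('blank bottom',.019,163),('pad',.014,313)]:
    v=120+(y-3.5)/8
    try:
        z=zrim(s,im,r,v,-.03); c=(circ(s,im,r,z)-[195,120])*8+3.5; print(n,round(z,4),'x',c[:,0].min().round(),c[:,0].max().round())
    except Exception as e: print(n,e)
T=load('top0.png');S=load('scene0.png')
# coarse disc rows: bright mask in the wrist view for an axis check
for n,d in (('S',S),('T',T),('W',(s,im))): print(n,'fine top',proj(*d,[*AX,.216]).round(1),'coarse',proj(*d,[*AX,.184]).round(1))
E
```

```text
foot 0.0164 x 224.0 544.0
anvil 0.0358 x 212.0 543.0
blank bottom 0.0374 x 256.0 498.0
pad 0.0667 x 272.0 461.0
S fine top [[214.6 166.3]] coarse [[216.5 177.9]]
T fine top [[268.1 207.3]] coarse [[267.5 208.2]]
W fine top [[230.6 284.8]] coarse [[233.3 252.5]]
```

```bash
python3 - <<'E'
from h import *
go(np.array([.6063,-.0115,.31]),tool(-45,0)); go(np.array([.6063,-.0115,.31]),tool(85,0))
E
```

```text
q [ 0.43  0.8  -0.46  0.87 -0.04  1.9  -2.33] t 2.2 pos [ 0.6464 -0.0804  0.214 ] az -45.0
shift [-0.802  1.378  1.92 ] rot [-21.61 -19.53   0.39]
q [ 0.43  0.8  -0.46  0.87 -0.04  1.9  -2.33] t 2.2 pos [ 0.6464 -0.0804  0.214 ] az -45.0
shift [-0.802  1.378  1.92 ] rot [ 10.69 -34.74 127.  ]
```

Request:
move_arm:
  commands:
    - [0,0,0.7,-4,-4,0,85]
    - [0,0,1.4,-8,-8,0,85]
    - [-0.2,0.4,1.9,-13,-12,0,85]
    - [-0.5,0.9,1.9,-18,-16,0,85]
    - [-0.8,1.35,1.9,-21.5,-19.5,0.4,85]

```text
time: 2.7
tool_pos: [0.6063, -0.0134, 0.3159]
tcp_rot: [-2.901, 1.199, -0.018]
contact_force: [-0.5, 1.5, 0.1]
gripper_width: 0.0849
finger_force: 0.0
```

Request:
move_arm:
  commands:
    - [0,0,0,0,0,8,85]
    - [0,0,0,0,0,16,85]
    - [0,0,0,0,0,24,85]
    - [0,0,0,0,0,32,85]
    - [0,0,0,0,0,40,85]

```text
time: 3.2
tool_pos: [0.6064, -0.0156, 0.314]
tcp_rot: [-3.136, 0.129, -0.005]
contact_force: [-0.7, 0.8, 0.8]
gripper_width: 0.0852
finger_force: 0.0
```

Request:
move_arm:
  commands:
    - [0,0,0,0,0,8,85]
    - [0,0,0,0,0,16,85]
    - [0,0,0,0,0,24,85]
    - [0,0,0,0,0,32,85]
    - [0,0,0,0,0,40,85]

```text
time: 3.7
tool_pos: [0.6064, -0.0156, 0.3139]
tcp_rot: [-2.991, -0.951, -0.002]
contact_force: [-1.0, -0.9, 0.3]
gripper_width: 0.085
finger_force: 0.0
```

Request:
move_arm:
  commands:
    - [0,0,0,0,0,8,85]
    - [0,0,0,0,0,16,85]
    - [0,0,0,0,0,24,85]
    - [0,0,0,0,0,32,85]
    - [0,0,0,0,0,40,85]

```text
time: 4.2
tool_pos: [0.6064, -0.0157, 0.3139]
tcp_rot: [-2.485, -1.917, 0.001]
contact_force: [0.5, 0.8, 0.5]
gripper_width: 0.0852
finger_force: 0.0
```

```bash
python3 - <<'E'
from h import *
go(np.array([.6063,-.0115,.25]),tool(85,0))
s,im=grab('wrist','w2.png'); g=cv2.cvtColor(im['color'],6)
print(proj(s,im,[[*AX,.216],[*AX,.184],[*AX,.172]]).round(1))
E
```

```text
q [ 0.52  0.35 -0.77  1.27  0.24  1.61 -0.47] t 4.2 pos [ 0.6064 -0.0157  0.3139] az 75.3
shift [-0.002  0.084 -1.278] rot [-0.12 -0.14  9.71]
[[254.6 183.9]
 [254.8 176. ]
 [254.9 173.4]]
```

View pics/w2.png

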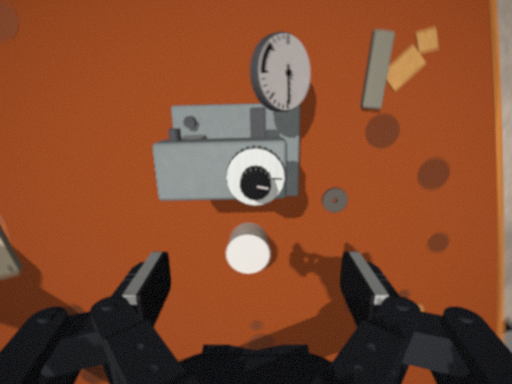

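The wrist view confirms the axis: fine top at (256,183) and coarse disc at (256,176), within 1.3 px of the prediction. Descending with the fingers either side.

Request:
move_arm:
  commands:
    - [0.01,0.08,-0.5,0,0,5,85]
    - [0.01,0.08,-1.0,0,0,10,85]
    - [0.01,0.08,-1.5,0,0,10,85]
    - [0.01,0.08,-1.9,0,0,10,85]
    - [0.01,0.08,-2.3,0,0,10,85]

```text
time: 4.75
tool_pos: [0.6069, -0.0117, 0.1978]
tcp_rot: [-2.318, -2.116, 0.002]
contact_force: [-0.1, 0.4, -0.5]
gripper_width: 0.0852
finger_force: 0.0
```

Request:
move_arm:
  commands:
    - [0,0,-0.25,0,0,0,85]
    - [0,0,-0.5,0,0,0,85]
    - [0,0,-0.7,0,0,0,85]
    - [0,0,-0.85,0,0,0,85]
    - [0,0,-0.85,0,0,0,85]

```text
time: 5.25
tool_pos: [0.6067, -0.0112, 0.155]
tcp_rot: [-2.313, -2.119, 0.002]
contact_force: [0.5, 0.3, 0.0]
gripper_width: 0.0847
finger_force: 0.0
```

```bash
python3 - <<'E'
from h import *
go(np.array([.607,-.0117,.155]),tool(85,0)); print(read_state()['contact_force'])
E
```

```text
q [ 0.55  0.43 -0.78  1.53  0.3   1.31 -0.35] t 5.25 pos [ 0.6067 -0.0112  0.155 ] az 85.0
shift [ 0.006 -0.01  -0.   ] rot [-0.14 -0.25 -0.01]
[0.49404103 0.3291879  0.00711401]
```

Request:
move_arm:
  commands:
    - [0,0,0,0,0,0,75]
    - [0,0,0,0,0,0,66]
    - [0,0,0,0,0,0,60]
    - [0,0,0,0,0,0,56]
    - [0,0,0,0,0,0,56]

```text
time: 5.75
tool_pos: [0.6072, -0.0111, 0.156]
tcp_rot: [-2.313, -2.12, 0.001]
contact_force: [-0.2, 0.2, -0.5]
gripper_width: 0.056
finger_force: 0.0
```

```bash
python3 - <<'E'
from h import *
print(read_state()['gripper_width'])
s,im=grab('scene','s3.png'); s2,im2=grab('wrist','w3.png')
a=cv2.resize(im['color'][100:240,160:300,::-1],(400,400),interpolation=2);b=cv2.resize(im2['color'][:,:,::-1],(400,300))
o=np.zeros((400,800,3),np.uint8);o[:,:400]=a;o[:300,400:]=b;cv2.imwrite('pics/c3.png',o)
E
```

```text
0.056037630953461114
```

View pics/c3.png

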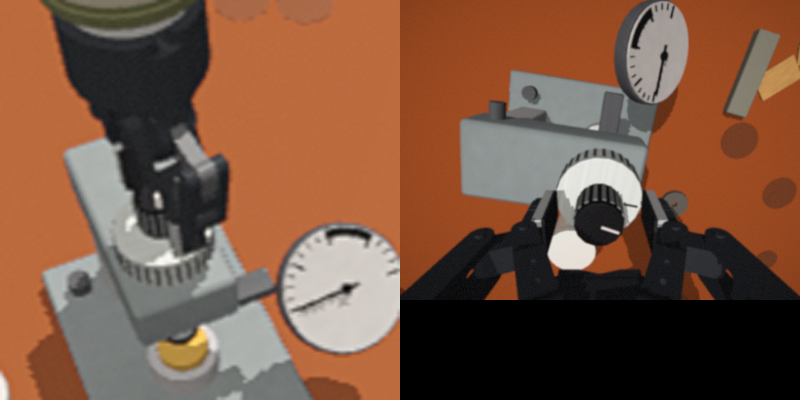

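The picture shows the fingers closed above the coarse disc, beside the fine knob, with nothing gripped. I'll check the heights.

```bash
python3 - <<'E'
from h import *
s,im=load('w3.png'); ax=np.array([.607,-.0117])
print(s['tool_pos'])
for z in (.155,.165,.184,.2,.216,.23,.24): print(z,proj(s,im,[*ax,z]).round(1), (circ(s,im,.031,z,ax)[:,0].ptp() if 0 else np.ptp(circ(s,im,.031,z,ax)[:,0])).round(1),np.ptp(circ(s,im,.015,z,ax)[:,0]).round(1))
g=cv2.cvtColor(im['color'],cv2.COLOR_RGB2GRAY)
m=((g>150)).astype(np.uint8)
for v in range(200,330,8): 
    r=np.where(m[v])[0]; print(v,r.min() if len(r) else None,r.max() if len(r) else None,end=' | ')
cv2.imwrite('pics/c4.png',cv2.resize(im['color'][170:384,150:370,::-1],(616,599),interpolation=2))
E
```

```text
[ 0.6071611  -0.0111218   0.15593862]
0.155 [[255.1 229.8]] 95.3 46.1
0.165 [[255.1 236.4]] 100.2 48.5
0.184 [[254.9 251. ]] 111.0 53.7
0.2 [[254.7 266. ]] 122.2 59.1
0.216 [[254.5 284.3]] 135.8 65.7
0.23 [[254.2 304. ]] 150.5 72.7
0.24 [[254.  320.8]] 163.0 78.8
200 156 309 | 208 174 308 | 216 132 306 | 224 135 300 | 232 128 305 | 240 133 307 | 248 207 309 | 256 206 308 | 264 205 307 | 272 290 304 | 280 291 299 | 288 290 291 | 296 205 278 | 304 195 229 | 312 193 241 | 320 190 249 | 328 190 249 |
```

View pics/c4.png

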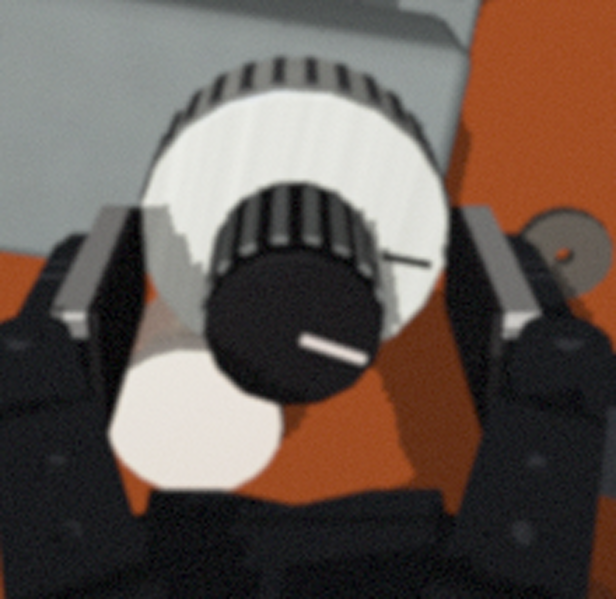

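```bash
python3 - <<'E'
from h import *
s,im=load('w3.png'); S=load('s3.png')
R=cv2.Rodrigues(np.array(s['tcp_rot']))[0]; p=s['tool_pos']
for dz in (0,10,20,30,40):
    L=[p+R@np.array([x,sg*w,-dz])*[1,1,1]/1000 if 0 else p+R@(np.array([x,sg*w,-dz])/1000) for x in(-11,11) for sg in(-1,1) for w in (28,)]
    print(dz,'wrist',proj(s,im,np.array(L)).round(0).tolist(),'scene',proj(*S,np.array(L)).round(0).tolist())
print([[150+x/2.8,170+y/2.8] for x,y in ((145,207),(450,207),(110,415),(480,430))])
print('coarse scene',circ(*S,.031,.184)[:,1].max(),circ(*S,.031,.16)[:,1].max())
E
```

```text
0 wrist [[213.0, 245.0], [298.0, 245.0], [211.0, 214.0], [299.0, 214.0]] scene [[206.0, 180.0], [221.0, 201.0], [216.0, 175.0], [232.0, 195.0]]
10 wrist [[211.0, 252.0], [300.0, 252.0], [209.0, 220.0], [302.0, 220.0]] scene [[205.0, 177.0], [220.0, 198.0], [216.0, 172.0], [231.0, 192.0]]
20 wrist [[208.0, 260.0], [302.0, 260.0], [206.0, 226.0], [304.0, 226.0]] scene [[205.0, 173.0], [220.0, 194.0], [215.0, 168.0], [231.0, 189.0]]
30 wrist [[206.0, 269.0], [305.0, 269.0], [204.0, 233.0], [307.0, 234.0]] scene [[204.0, 170.0], [219.0, 191.0], [214.0, 165.0], [230.0, 185.0]]
40 wrist [[203.0, 279.0], [308.0, 279.0], [200.0, 242.0], [310.0, 242.0]] scene [[203.0, 166.0], [219.0, 187.0], [214.0, 161.0], [230.0, 182.0]]
[[201.78571428571428, 243.92857142857144], [310.7142857142857, 243.92857142857144], [189.28571428571428, 318.2142857142857], [321.42857142857144, 323.57142857142856]]
coarse scene 192.02364897293393 199.94960507733705
```

Request:
move_arm:
  commands:
    - [0,0,0,0,0,0,52]
    - [0,0,0,0,0,0,48]
    - [0,0,0,0,0,0,46]

```text
time: 6.15
tool_pos: [0.6071, -0.0111, 0.1558]
tcp_rot: [-2.313, -2.12, 0.001]
contact_force: [-0.1, -0.4, -0.6]
gripper_width: 0.0463
finger_force: 0.0
```

```bash
python3 - <<'E'
from h import *
s,im=grab('wrist','w4.png'); print(s['gripper_width'],s['finger_force'],s['tool_pos'],s['contact_force'])
g=cv2.cvtColor(im['color'],cv2.COLOR_RGB2GRAY)[170:384,150:370]
g0=cv2.cvtColor(load('w3.png')[1]['color'],cv2.COLOR_RGB2GRAY)[170:384,150:370]
for r in (75,80,85,90,100): 
  print(r,'before',g0[r,30:65:2].tolist(),'after',g[r,30:65:2].tolist())
E
```

```text
0.04633950332539614 0.0 [ 0.60708459 -0.0111017   0.15582619] [-0.07007288 -0.39044129 -0.56484099]
75 before [146, 145, 140, 119, 108, 106, 111, 100, 50, 31, 77, 141, 147, 149, 153, 197, 227, 226] after [147, 145, 145, 147, 147, 146, 150, 142, 121, 114, 110, 113, 101, 58, 14, 63, 140, 151]
80 before [148, 136, 115, 111, 111, 110, 103, 50, 16, 8, 54, 134, 145, 149, 153, 159, 208, 228] after [149, 147, 147, 139, 136, 137, 136, 116, 113, 113, 111, 108, 60, 14, 19, 48, 127, 153]
85 before [73, 107, 112, 111, 111, 99, 43, 20, 10, 2, 38, 118, 149, 151, 152, 151, 148, 151] after [128, 75, 36, 28, 23, 56, 106, 115, 112, 112, 110, 71, 23, 20, 9, 34, 118, 154]
90 before [110, 111, 111, 110, 97, 38, 17, 13, 3, 13, 28, 109, 149, 155, 148, 148, 149, 148] after [37, 31, 34, 29, 62, 106, 112, 112, 115, 111, 83, 24, 12, 10, 10, 27, 112, 149]
100 before [110, 111, 95, 40, 19, 13, 13, 12, 12, 9, 14, 60, 124, 150, 148, 146, 147, 143] after [26, 29, 60, 105, 112, 114, 111, 108, 95, 35, 19, 17, 17, 18, 7, 20, 103, 146]
```

```bash
python3 - <<'E'
from h import *
s,im=load('w4.png'); R=cv2.Rodrigues(np.array(s['tcp_rot']))[0]; p=s['tool_pos']
P=lambda x,y,dz:proj(s,im,p+R@(np.array([x,y,-dz])/1000))[0].round(0).tolist()
for dz in (60,73,85,100,115): print(dz,[P(x,0,dz) for x in (38,42)],P(38,42,dz),P(38,-42,dz),P(42,38,dz))
a=cv2.resize(im['color'][170:384,150:370,::-1],(411,400),interpolation=2)
S=get_image('scene'); b=cv2.resize(S['color'][60:220,160:316,::-1],(389,400),interpolation=2)
cv2.imwrite('pics/c5.png',np.hstack([a,b]))
E
```

```text
60 [[255.0, 205.0], [255.0, 196.0]] [356.0, 205.0] [155.0, 205.0] [347.0, 196.0]
73 [[255.0, 216.0], [255.0, 206.0]] [367.0, 216.0] [144.0, 216.0] [357.0, 206.0]
85 [[255.0, 229.0], [255.0, 218.0]] [379.0, 229.0] [131.0, 229.0] [369.0, 218.0]
100 [[255.0, 251.0], [255.0, 238.0]] [400.0, 250.0] [111.0, 250.0] [388.0, 238.0]
115 [[255.0, 280.0], [255.0, 266.0]] [427.0, 280.0] [83.0, 279.0] [414.0, 265.0]
```

View pics/c5.png

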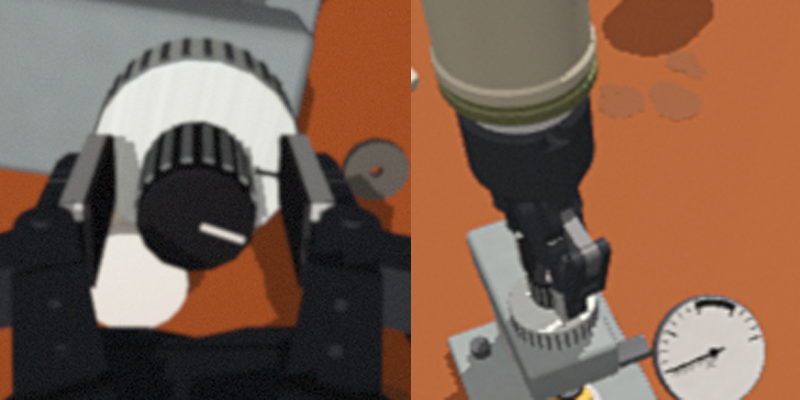

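The picture confirms it: the fingertips are about 40 mm behind the reported TCP, beside the fine knob and above the disc. I'll open and go lower carefully.

Request:
move_arm:
  commands:
    - [0,0,0,0,0,0,60]
    - [0,0,0,0,0,0,75]
    - [0,0,0,0,0,0,85]
    - [0,0,0,0,0,0,85]
    - [0,0,0,0,0,0,85]

```text
time: 6.75
tool_pos: [0.6071, -0.0111, 0.1558]
tcp_rot: [-2.313, -2.12, 0.001]
contact_force: [-0.7, -0.3, -0.6]
gripper_width: 0.0848
finger_force: 0.0
```

Request:
move_arm:
  commands:
    - [0,0,-0.2,0,0,0,85]
    - [0,0,-0.4,0,0,0,85]
    - [0,0,-0.55,0,0,0,85]
    - [0,0,-0.7,0,0,0,85]
    - [0,0,-0.7,0,0,0,85]

```text
time: 7.25
tool_pos: [0.6063, -0.0112, 0.1193]
tcp_rot: [-2.312, -2.119, 0.003]
contact_force: [0.3, 0.3, 0.5]
gripper_width: 0.0847
finger_force: 0.0
```

Request:
move_arm:
  commands:
    - [0,0,0,0,0,0,75]
    - [0,0,0,0,0,0,66]
    - [0,0,0,0,0,0,60]
    - [0,0,0,0,0,0,56]
    - [0,0,0,0,0,0,56]

```text
time: 7.75
tool_pos: [0.6069, -0.011, 0.1218]
tcp_rot: [-2.313, -2.12, 0.002]
contact_force: [-4.2, -0.3, 5.7]
gripper_width: 0.0604
finger_force: 63.1
```

Request:
move_arm:
  commands:
    - [0,0,-0.01,0,0,-4,56]
    - [0,0,-0.034,0,0,-12,56]
    - [0,0,-0.056,0,0,-20,56]
    - [0,0,-0.078,0,0,-28,56]
    - [0,0,-0.1,0,0,-36,56]

```text
time: 8.25
tool_pos: [0.6084, -0.0115, 0.1168]
tcp_rot: [-2.86, -1.294, -0.005]
contact_force: [4.7, -1.0, -0.2]
gripper_width: 0.0604
finger_force: 64.5
```

```bash
python3 - <<'E'
from h import *
s,im=grab('scene','s5.png'); print(s['gripper_width'],s['finger_force'],s['contact_force'],s['wrist_torque'],s['q'].round(2)); go(np.array([.607,-.0117,.12]),tool(85,0))
cv2.imwrite('pics/c6.png',cv2.resize(np.hstack([load('s3.png')[1]['color'][130:250,175:305,::-1],im['color'][130:250,175:305,::-1]]),(800,369),interpolation=2))
E
```

```text
0.06039709933989483 64.54700946807861 [ 4.74898636 -1.04611187 -0.19884877] [-0.08095867 -0.71772366  0.1962984 ] [ 0.46  0.43 -0.66  1.58  0.27  1.22 -0.97]
q [ 0.46  0.43 -0.65  1.58  0.27  1.22 -0.97] t 8.3 pos [ 0.6085 -0.0115  0.1167] az 48.1
shift [-0.029 -0.004  0.066] rot [-0.24  0.05 36.86]
```

View pics/c6.png

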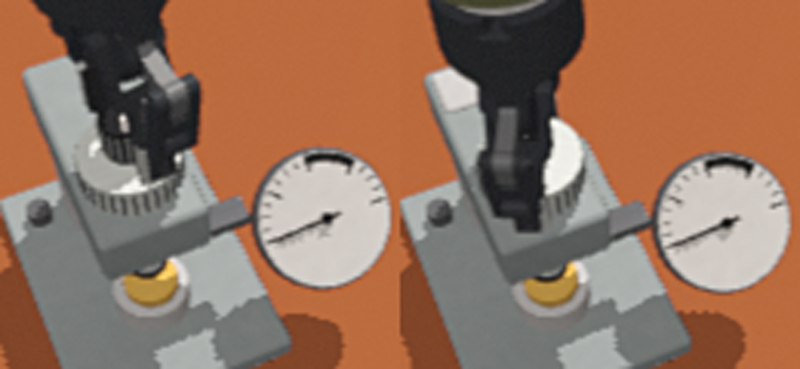

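The knob turns and the head comes down with it (the dial moved about 2 px lower, needle still at zero). I continue by 72° and then measure.

Request:
move_arm:
  commands:
    - [0,0,-0.02,0,0,-7,56]
    - [0,0,-0.04,0,0,-14,56]
    - [0,0,-0.06,0,0,-21,56]
    - [0,0,-0.08,0,0,-28,56]
    - [0,0,-0.1,0,0,-36,56]

```text
time: 8.8
tool_pos: [0.6094, -0.0128, 0.1118]
tcp_rot: [-3.121, -0.346, -0.01]
contact_force: [9.4, -5.5, -3.8]
gripper_width: 0.0605
finger_force: 65.4
```

Request:
move_arm:
  commands:
    - [0,0,-0.02,0,0,-7,56]
    - [0,0,-0.04,0,0,-14,56]
    - [0,0,-0.06,0,0,-21,56]
    - [0,0,-0.08,0,0,-28,56]
    - [0,0,-0.1,0,0,-36,56]

```text
time: 9.3
tool_pos: [0.6094, -0.0144, 0.1068]
tcp_rot: [-3.075, 0.637, -0.013]
contact_force: [8.8, -9.4, -3.3]
gripper_width: 0.0603
finger_force: 65.3
```

```bash
python3 - <<'E'
from h import *
s,im=grab('scene','s6.png'); print(s['contact_force'].round(1),s['wrist_torque'].round(2),s['q'].round(2)); go(np.array([.607,-.0117,.12]),tool(85,0))
# scene crop strips: pad/blank columns
for f in ('scene0.png','s5.png','s6.png'):
    c=load(f)[1]['color'].astype(int); h=cv2.cvtColor(c.astype(np.uint8),cv2.COLOR_RGB2HSV)
    m=((h[...,0]>15)&(h[...,0]<32)&(h[...,1]>120)&(h[...,2]>90)).astype(np.uint8); m[:200]=0;m[245:]=0;m[:,:205]=0;m[:,245:]=0
    y,x=np.where(m); print(f,len(y),y.min(),y.max(),x.min(),x.max())
    g=c.sum(2)//3; w=(c.min(2)>130).astype(np.uint8); w[:,:250]=0; w[:,310:]=0; w[:165]=0; w[250:]=0
    n,l,st,ce=cv2.connectedComponentsWithStats(w); k=1+st[1:,4].argmax(); print('dial',st[k],ce[k].round(1))
E
```

```text
[ 8.8 -9.4 -3.3] [-1.74 -1.8   0.18] [ 0.3   0.39 -0.44  1.61  0.18  1.18 -2.16]
q [ 0.3   0.39 -0.44  1.61  0.18  1.18 -2.17] t 9.35 pos [ 0.6094 -0.0144  0.1067] az -24.0
shift [-0.048  0.054  0.266] rot [ -0.43   0.36 108.99]
scene0.png 154 215 229 215 232
dial [ 259  180   43   43 1379] [280.1 201.3]
s5.png 130 216 229 216 232
dial [ 259  181   43   44 1386] [279.9 202.8]
s6.png 89 218 229 216 232
dial [ 259  184   42   43 1356] [279.7 205.5]
```

```bash
python3 - <<'E'
from h import *
S=load('scene0.png'); D=np.array([.6713,.0846,.0977])
for dz in (0,5,10,13,15,16): print(dz,proj(*S,D-[0,0,dz/1000]).round(2)-proj(*S,D).round(2))
g=lambda f:cv2.cvtColor(load(f)[1]['color'],cv2.COLOR_RGB2GRAY).astype(np.float32)
a=g('scene0.png')
for f in('s5.png','s6.png'):
    b=g(f)
    M=np.eye(2,3,dtype=np.float32); M[1,2]=3
    cc,M=cv2.findTransformECC(a[175:228,255:307],b[175:228,255:307],M,cv2.MOTION_TRANSLATION,(3,200,1e-6),None,3); print(f,'dial',cc,M[:,2])
E
```

```text
0 [[0. 0.]]
5 [[-0.09  1.43]]
10 [[-0.19  2.84]]
13 [[-0.24  3.68]]
15 [[-0.28  4.23]]
16 [[-0.3   4.51]]
s5.png dial 0.9723071946838879 [-0.0491226  1.4790857]
s6.png dial 0.9689766887545453 [-0.12750839  4.352325  ]
```

Request:
move_arm:
  commands:
    - [0,0,0,0,0,0,65]
    - [0,0,0,0,0,0,75]
    - [0,0,0,0,0,0,85]
    - [0,0,0,0,0,0,85]

```text
time: 9.75
tool_pos: [0.6071, -0.0107, 0.106]
tcp_rot: [-3.076, 0.624, -0.004]
contact_force: [0.3, 1.0, -0.2]
gripper_width: 0.085
finger_force: 0.0
```

Request:
move_arm:
  commands:
    - [0,0,0.3,0,0,0,85]
    - [0,0,0.8,0,0,0,85]
    - [0,0,1.4,0,0,0,85]
    - [0,0,2.0,0,0,0,85]
    - [0,0,2.4,0,0,0,85]

```text
time: 10.25
tool_pos: [0.6077, -0.0108, 0.2296]
tcp_rot: [-3.075, 0.624, -0.009]
contact_force: [1.0, -0.5, -0.6]
gripper_width: 0.0849
finger_force: 0.0
```

```bash
cat >> h.py <<'E'
def view(az,t,d,P=np.array([.607,-.0117,.052])):
    M=np.array(load('wrist0.png')[1]['mount']); R=tool(az,t); C=P-d*(R@M[:3,2]); tcp=C-R@M[:3,3]; print('C',C.round(3),'tcp',tcp.round(3),'tip',(tcp-.045*R[:,2]).round(3)); go(tcp,R)
E
python3 - <<'E'
from h import *
for d in (.27,.31): view(-45,33,d)
view(-45,28,.29)
E
```

```text
C [ 0.755 -0.16   0.222] tcp [ 0.64  -0.046  0.117] tip [ 0.657 -0.063  0.154]
q [ 0.31  0.31 -0.46  1.45  0.14  1.41 -2.12] t 10.25 pos [ 0.6077 -0.0108  0.2296] az -23.0
shift [ 0.645 -0.696 -2.259] rot [ 18.49  27.93 -21.34]
C [ 0.777 -0.182  0.247] tcp [ 0.662 -0.068  0.142] tip [ 0.679 -0.085  0.18 ]
q [ 0.31  0.31 -0.46  1.45  0.14  1.41 -2.12] t 10.25 pos [ 0.6077 -0.0108  0.2296] az -23.0
shift [ 1.084 -1.135 -1.755] rot [ 18.49  27.93 -21.34]
C [ 0.754 -0.159  0.254] tcp [ 0.646 -0.052  0.134] tip [ 0.661 -0.067  0.174]
q [ 0.31  0.31 -0.46  1.45  0.14  1.41 -2.12] t 10.25 pos [ 0.6077 -0.0108  0.2296] az -23.0
shift [ 0.766 -0.817 -1.903] rot [ 15.68  23.76 -21.52]
```

Request:
move_arm:
  commands:
    - [0.3,-0.3,0,3,5,-4,85]
    - [0.6,-0.6,0,7,11,-8,85]
    - [0.9,-0.9,-0.2,11,17,-13,85]
    - [1.1,-1.15,-0.5,15,23,-17,85]
    - [1.1,-1.15,-0.9,18.5,28,-21,85]

```text
time: 10.75
tool_pos: [0.6632, -0.0709, 0.1809]
tcp_rot: [-2.602, 1.076, 0.781]
contact_force: [0.4, 0.7, -0.6]
gripper_width: 0.085
finger_force: 0.0
```

```bash
python3 - <<'E'
from h import *
view(-45,33,.31)
E
```

```text
C [ 0.777 -0.182  0.247] tcp [ 0.662 -0.068  0.142] tip [ 0.679 -0.085  0.18 ]
q [ 0.35  0.92 -0.36  0.74 -0.1   1.96 -2.31] t 10.75 pos [ 0.6632 -0.0709  0.1809] az -44.9
shift [-0.025  0.067 -0.78 ] rot [-0.25 -0.31 -0.09]
```

Request:
move_arm:
  commands:
    - [0,0,-0.2,0,0,0,85]
    - [0,0,-0.4,0,0,0,85]
    - [0,0,-0.6,0,0,0,85]
    - [0,0.05,-0.78,0,0,0,85]
    - [0,0.05,-0.78,0,0,0,85]

```text
time: 11.25
tool_pos: [0.6618, -0.0649, 0.1426]
tcp_rot: [-2.609, 1.068, 0.777]
contact_force: [-0.8, -0.1, -0.1]
gripper_width: 0.0849
finger_force: 0.0
```

```bash
cat > meas.py <<'E'
from h import *
import sys
s,im=grab('wrist',sys.argv[1]); s=read_state(); go(s['tool_pos'],tool(-45,33))
ax=np.array([.607,-.0117]); hs=cv2.cvtColor(im['color'],cv2.COLOR_RGB2HSV); c=im['color'].astype(int)
for z in (.037,.047,.049,.051,.053): print(z,proj(s,im,[*ax,z]).round(1).tolist(),'near19',circ(s,im,.019,z,ax)[:,1].min().round(1),'near14',circ(s,im,.014,z,ax)[:,1].min().round(1))
print('anvil near26 z=.037',circ(s,im,.026,.037,ax)[:,1].min())
u=int(round(proj(s,im,[*ax,.045])[0,0]))
v0=int(circ(s,im,.026,.03,ax)[:,1].min())-12
for v in range(v0,v0+75): print(v,c[v,u-1:u+2].mean(0).round().astype(int).tolist(),hs[v,u].tolist(),end=' ; ' if v%3 else '\n')
m=((hs[...,0]>12)&(hs[...,0]<32)&(hs[...,1]>130)&(c[...,0]-c[...,2]>60)).astype(np.uint8)
n,l,st,ce=cv2.connectedComponentsWithStats(m)
for k in range(1,n):
    if st[k,4]>60: print(st[k],ce[k].round(1))
E
python3 meas.py w6.png
```

```text
q [ 0.35  0.92 -0.36  0.81 -0.09  1.89 -2.29] t 11.3 pos [ 0.662  -0.0653  0.1431] az -44.5
shift [0. 0. 0.] rot [-0.14 -0.09 -0.44]
0.037 [[255.4, 184.0]] near19 171.7 near14 175.1
0.047 [[255.4, 191.2]] near19 179.0 near14 182.3
0.049 [[255.4, 192.7]] near19 180.4 near14 183.8
0.051 [[255.5, 194.1]] near19 181.9 near14 185.3
0.053 [[255.5, 195.6]] near19 183.5 near14 186.8
anvil near26 z=.037 166.88955186425628
149 [92, 97, 97] [84, 13, 96] ; 150 [91, 96, 95] [100, 8, 96]
151 [92, 95, 96] [100, 8, 93] ; 152 [94, 98, 97] [78, 13, 97] ; 153 [98, 99, 98] [100, 8, 99]
154 [106, 106, 105] [15, 5, 106] ; 155 [114, 110, 110] [165, 4, 114] ; 156 [114, 111, 109] [8, 9, 113]
157 [114, 110, 108] [15, 9, 113] ; 158 [113, 110, 109] [173, 9, 115] ; 159 [115, 111, 110] [12, 11, 115]
160 [116, 112, 111] [0, 11, 118] ; 161 [115, 112, 111] [6, 11, 115] ; 162 [116, 113, 112] [18, 11, 117]
163 [118, 114, 113] [12, 11, 117] ; 164 [118, 115, 114] [173, 9, 118] ; 165 [117, 113, 113] [0, 9, 118]
166 [116, 112, 110] [0, 11, 117] ; 167 [117, 112, 111] [9, 15, 117] ; 168 [125, 122, 121] [15, 12, 127]
169 [13
[... 1255 characters left out ...]
50, 51] [170, 15, 51] ; 207 [46, 44, 47] [150, 11, 45]
208 [50, 48, 51] [128, 19, 54] ; 209 [48, 51, 50] [98, 20, 52] ; 210 [57, 60, 61] [110, 12, 64]
211 [66, 68, 67] [75, 15, 69] ; 212 [72, 75, 74] [75, 13, 76] ; 213 [78, 81, 80] [102, 16, 82]
214 [76, 80, 80] [90, 7, 78] ; 215 [75, 80, 80] [84, 16, 82] ; 216 [74, 79, 79] [90, 16, 80]
217 [75, 81, 79] [75, 13, 79] ; 218 [77, 81, 80] [84, 16, 82] ; 219 [75, 79, 79] [90, 3, 78]
220 [75, 78, 78] [80, 10, 75] ; 221 [77, 81, 80] [75, 18, 84] ; 222 [77, 81, 80] [84, 16, 82]
223 [76, 80, 79] [100, 10, 80] ; [  0  25  29  44 990] [12.1 47.2]
[240 174  34  24 461] [256.1 183.5]
[  0 315  25  36 473] [  8.2 328.5]
[172 351  20  10 104] [180.5 355.3]
```

Column profile: blank's near top rim is at v≈179–181, pad's near rim at v≈186.8 and anvil rim at 168.2. That puts the pad about 4.2 mm above the blank, so the coarse knob needs another 2 mm, or 14°.

Request:
move_arm:
  commands:
    - [0,0,0.5,0,0,0,85]
    - [0,0,1.2,-4,-4,0,85]
    - [-0.1,0.1,1.9,-9,-9,0,85]
    - [-0.4,0.4,2.4,-15,-15,0,85]
    - [-0.8,0.8,2.6,-21,-21,0,85]

```text
time: 11.8
tool_pos: [0.6241, -0.027, 0.2763]
tcp_rot: [-2.88, 1.186, 0.086]
contact_force: [1.1, 1.0, 1.3]
gripper_width: 0.0849
finger_force: 0.0
```

```bash
python3 - <<'E'
from h import *
go(np.array([.6071,-.0112,.25]),tool(-45,0))
go(np.array([.6071,-.0112,.104]),tool(20,0))
E
```

```text
q [ 0.26  0.37 -0.37  1.27  0.08  1.57 -2.44] t 11.8 pos [ 0.6241 -0.027   0.2763] az -44.8
shift [-0.341  0.316 -0.527] rot [-2.55 -2.38 -0.23]
q [ 0.26  0.37 -0.37  1.27  0.08  1.57 -2.44] t 11.8 pos [ 0.6241 -0.027   0.2763] az -44.8
shift [-0.341  0.316 -3.447] rot [-0.93 -3.56 64.75]
```

Request:
move_arm:
  commands:
    - [-0.17,0.16,0,-1.2,-1.2,0,85]
    - [-0.34,0.32,0,-2.5,-2.4,0,85]
    - [-0.34,0.32,0,-2.2,-2.7,8,85]
    - [-0.34,0.32,0,-2.1,-2.9,16,85]
    - [-0.34,0.32,0,-1.9,-3.1,24,85]

```text
time: 12.3
tool_pos: [0.6057, -0.0102, 0.2733]
tcp_rot: [3.091, -0.554, -0.011]
contact_force: [-1.1, 0.4, -0.7]
gripper_width: 0.0853
finger_force: 0.0
```

Request:
move_arm:
  commands:
    - [0,0,0,0,0,8,85]
    - [0,0,-0.3,0,0,16,85]
    - [0,0,-0.7,0,0,24,85]
    - [0,0,-1.1,0,0,32,85]
    - [0,0,-1.5,0,0,40,85]

```text
time: 12.8
tool_pos: [0.6061, -0.0104, 0.1973]
tcp_rot: [3.091, 0.535, -0.01]
contact_force: [0.1, 0.6, -0.4]
gripper_width: 0.0849
finger_force: 0.0
```

```bash
python3 - <<'E'
from h import *
go(np.array([.6071,-.0112,.106]),tool(19,0))
E
```

```text
q [ 0.35  0.34 -0.52  1.48  0.17  1.37 -1.41] t 12.8 pos [ 0.6061 -0.0104  0.1973] az 19.7
shift [ 0.021 -0.015 -1.827] rot [ 0.34 -0.32 -0.66]
```

Request:
move_arm:
  commands:
    - [0.04,-0.06,-0.5,0,0,0,85]
    - [0.04,-0.06,-1.0,0,0,0,85]
    - [0.04,-0.06,-1.4,0,0,0,85]
    - [0.04,-0.06,-1.7,0,0,0,85]
    - [0.04,-0.06,-1.82,0,0,0,85]

```text
time: 13.3
tool_pos: [0.6075, -0.0137, 0.105]
tcp_rot: [3.093, 0.526, -0.015]
contact_force: [0.3, -0.5, 0.5]
gripper_width: 0.0846
finger_force: 0.0
```

Request:
move_arm:
  commands:
    - [0,0,0,0,0,0,75]
    - [0,0,0,0,0,0,66]
    - [0,0,0,0,0,0,60]
    - [0,0,0,0,0,0,56]
    - [0,0,0,0,0,0,56]

```text
time: 13.8
tool_pos: [0.6085, -0.0131, 0.1074]
tcp_rot: [3.094, 0.526, -0.011]
contact_force: [-2.3, 1.6, 6.2]
gripper_width: 0.0604
finger_force: 63.2
```

```bash
python3 - <<'E'
from h import *
go(np.array([.6071,-.0112,.106]),tool(5,0)); s,im=grab('scene','s7.png'); print(s['finger_force'],s['contact_force'])
E
```

```text
q [ 0.34  0.41 -0.51  1.59  0.21  1.2  -1.44] t 13.8 pos [ 0.6085 -0.0131  0.1074] az 19.3
shift [-0.028  0.038 -0.027] rot [  0.22  -0.4  -14.3 ]
63.240991830825806 [-2.34303721  1.59071447  6.2089847 ]
```

Request:
move_arm:
  commands:
    - [0,0,-0.01,0,0,-4,56]
    - [0,0,-0.02,0,0,-8,56]
    - [0,0,-0.03,0,0,-12,56]
    - [0,0,-0.04,0,0,-14,56]
    - [0,0,-0.04,0,0,-14,56]

```text
time: 14.35
tool_pos: [0.6086, -0.0135, 0.1054]
tcp_rot: [3.136, 0.142, -0.011]
contact_force: [-3.3, 0.3, 6.5]
gripper_width: 0.0602
finger_force: 63.3
```

```bash
cat > dial.py <<'E'
from h import *
import sys
g=lambda f:cv2.cvtColor(load(f)[1]['color'],cv2.COLOR_RGB2GRAY).astype(np.float32)
def shift(f,f0='scene0.png'):
    M=np.eye(2,3,dtype=np.float32); M[1,2]=4
    cc,M=cv2.findTransformECC(g(f0)[175:228,255:307],g(f)[175:228,255:307],M,cv2.MOTION_TRANSLATION,(3,200,1e-6),None,3); return cc,M[:,2]
def needle(f):
    # dial plane: press x tilt 40deg; angle on face from left (press -y... seen from +x), clockwise
    S=load(f); cc,d=shift(f); yaw=-.245
    ex=np.array([np.cos(yaw),np.sin(yaw),0]); ey=np.array([-np.sin(yaw),np.cos(yaw),0]); k=np.array([0,0,1.])
    n=np.cos(np.radians(40))*k+np.sin(np.radians(40))*ex; up=np.cos(np.radians(40))*(-ex)+np.sin(np.radians(40))*k; right=ey
    D0=np.array([.6713,.0846,.0977]); z=brentq(lambda h:proj(*S,D0-[0,0,h])[0,1]-proj(*S,D0)[0,1]-d[1],-.01,.04); D=D0-[0,0,z]
    G=g(f); th=np.arange(-.4,3.6,.02); out=[]
    for r in (.012,.015,.018,.021,.024,.027): 
        P=np.array([D+r*(-np.cos(t)*right+np.sin(t)*up) for t in th]); uv=proj(*S,P).astype(np.float32)
        out.append(cv2.remap(G,uv[:,0],uv[:,1],cv2.INTER_CUBIC).ravel())
    p=np.mean(out,0); i=p.argmin(); w=np.clip(np.median(p)-p,0,None); sel=abs(np.arange(len(th))-i)<8
    return z*1000,(th[sel]*w[sel]).sum()/w[sel].sum(),p.min(),np.median(p)
if __name__=='__main__':
    for f in sys.argv[1:]: print(f,np.round(needle(f),3))
E
python3 - <<'E'
from h import *
s,im=grab('scene','s8.png'); print(s['contact_force'],s['finger_force']); go(np.array([.6071,-.0112,.106]),tool(5,0))
E
python3 dial.py scene0.png s5.png s6.png s7.png s8.png
```

```text
[-3.28157493  0.29480204  6.54377626] 63.345043659210205
q [ 0.31  0.41 -0.46  1.59  0.19  1.2  -1.67] t 14.4 pos [ 0.6085 -0.0135  0.1054] az 5.2
shift [-0.029  0.046  0.012] rot [ 0.16 -0.42 -0.23]
scene0.png [ 2.70000e-02 -6.60000e-02  8.19520e+01  1.96925e+02]
s5.png [ 5.15500e+00 -6.70000e-02  8.16460e+01  2.03462e+02]
s6.png [ 1.54080e+01 -6.40000e-02  7.72350e+01  2.05663e+02]
s7.png [ 1.5647e+01 -6.6000e-02  8.2568e+01  2.0468e+02]
s8.png [ 1.75650e+01 -6.60000e-02  7.71490e+01  2.05082e+02]
```

The needle reader works: it gives -0.066 unloaded, and the needle is still at zero. The head is 17.5 mm down, leaving a gap of about 2 mm. I release and move up to the fine knob.

Request:
move_arm:
  commands:
    - [0,0,0,0,0,0,65]
    - [0,0,0,0,0,0,75]
    - [0,0,0,0,0,0,85]
    - [0,0,0,0,0,0,85]
    - [0,0,0.3,0,0,0,85]

```text
time: 14.9
tool_pos: [0.6067, -0.0139, 0.1171]
tcp_rot: [3.136, 0.145, -0.02]
contact_force: [0.3, 0.5, -0.1]
gripper_width: 0.085
finger_force: 0.0
```

Request:
move_arm:
  commands:
    - [0,0,0.3,0,0,8,85]
    - [0,0,0.3,0,0,16,85]
    - [0,0,0.3,0,0,24,85]
    - [0,0,0.3,0,0,32,85]
    - [0,0,0.3,0,0,40,85]

```text
time: 15.4
tool_pos: [0.6083, -0.0138, 0.1348]
tcp_rot: [2.89, 1.215, -0.011]
contact_force: [0.6, 0.3, -0.1]
gripper_width: 0.085
finger_force: 0.0
```

Request:
move_arm:
  commands:
    - [0,0,0,0,0,8,85]
    - [0,0,0,0,0,16,85]
    - [0,0,0,0,0,24,85]
    - [0,0,0,0,0,32,85]
    - [0,0,0,0,0,40,85]

```text
time: 15.9
tool_pos: [0.6083, -0.0138, 0.1347]
tcp_rot: [2.299, 2.129, -0.008]
contact_force: [-0.2, -0.3, -0.1]
gripper_width: 0.0851
finger_force: 0.0
```

Request:
move_arm:
  commands:
    - [0,0,0,0,0,8,85]
    - [0,0,0,0,0,16,85]
    - [0,0,0,0,0,24,85]
    - [0,0,0,0,0,32,85]
    - [0,0,0,0,0,40,85]

```text
time: 16.4
tool_pos: [0.6083, -0.0139, 0.1347]
tcp_rot: [1.431, 2.785, -0.004]
contact_force: [0.1, -0.3, 0.3]
gripper_width: 0.0848
finger_force: 0.0
```

Request:
move_arm:
  commands:
    - [0,0,0,0,0,8,85]
    - [0,0,0,0,0,16,85]
    - [0,0,0,0,0,24,85]
    - [0,0,0,0,0,32,85]
    - [0,0,0,0,0,40,85]

```text
time: 16.9
tool_pos: [0.6082, -0.0141, 0.1347]
tcp_rot: [0.393, 3.106, 0.001]
contact_force: [0.2, 0.0, -0.6]
gripper_width: 0.0852
finger_force: 0.0
```

```bash
python3 - <<'E'
from h import *
go(np.array([.608,-.013,.135]),tool(165,0)); s,im=grab('wrist','w8.png'); print(s['contact_force'])
print([proj(s,im,[.607,-.0117,z]).round(1).tolist() for z in (.198,.166)])
c=im['color'].max(2); cols=[]
for v in range(240,345,6): print(v,''.join('#' if x<60 else '+' if x<150 else '.' for x in c[v,180:330:2]))
E
python3 - <<'E'
import sys; sys.path.insert(0,'.')
E
```

```text
q [ 0.66  0.49 -0.95  1.56  0.41  1.29  0.98] t 16.9 pos [ 0.6082 -0.0141  0.1347] az 165.6
shift [-0.005  0.022  0.007] rot [ 0.05  0.59 -0.59]
[ 0.15170142  0.01951415 -0.59546035]
[[[258.3, 285.0]], [[257.6, 250.3]]]
240 ++++++++++...............+++##++###++###+++##+++..................+++++++++
246 ++++++++++.........+++++++####+####++###+++###++##+................++++++++
252 ++++++++++.....+++++++++#####++###+++###+++###++##+++.............+........
258 ++.+++++++...+++++++++++#+##+++###############+++##++........++++++........
264 .............++++++++++#++########################++++++++++++.++..........
270 ++++++++.....++++++++++###############################++++++++++...........
276 +++++++++++....+++++++################################++++++++.............
282 +++++++++++++....+++++#################################++++................
288 ++#+++++++++.........+################################++...................
294 +++++++++++...........+#############+++###############+....................
300 ++++++++...............+############++##############++.....................
306 ..........................+########+++###########++............++++++++++++
312 ..............................+++##++#######+++++++++++.......+++++++++++++
318 .........................................+++++++++++++++++++.++++++++++++++
324 .......................................++++++++++++++++++++++++++++++++++++
330 .......................................++++++++++++++++++++++.....+++++++++
336 .......................................+++++++++++++++++++++.............+.
342 ..........................................++++++++++++++++.................
```

Fine knob's top is centred at (256,285), so it sits between the fingers. Closing on it.

Request:
move_arm:
  commands:
    - [-0.03,0.025,0,0,0,0,70]
    - [-0.03,0.025,0,0,0,0,50]
    - [-0.03,0.025,0,0,0,0,36]
    - [-0.03,0.025,0,0,0,0,28]
    - [-0.03,0.025,0,0,0,0,25]

```text
time: 17.45
tool_pos: [0.6064, -0.0133, 0.1342]
tcp_rot: [0.404, 3.106, -0.001]
contact_force: [-4.8, -2.6, 6.6]
gripper_width: 0.0284
finger_force: 60.7
```

Request:
move_arm:
  commands:
    - [0,0,0,0,0,0,25]
    - [0,0,0,0,0,0,25]

```text
time: 17.65
tool_pos: [0.6064, -0.0133, 0.1342]
tcp_rot: [0.404, 3.106, -0.001]
contact_force: [-3.9, -3.1, 7.2]
gripper_width: 0.0286
finger_force: 60.7
```

```bash
cat > n.py <<'E'
from h import *
import sys,dial
f=sys.argv[1]; s,im=grab('scene',f); R0=cv2.Rodrigues(np.array(s['tcp_rot'],float))[0]
z,t,a,b=dial.needle(f); print('desc %.2f needle %.3f N=%.2f'%(z,t+.066,(t+.066)/.2),a.round(),b.round(),'az',np.degrees(np.arctan2(R0[1,0],R0[0,0])).round(1),'pos',s['tool_pos'].round(4),'F',s['contact_force'].round(1),'ff',round(s['finger_force'],1),s['gripper_width'].round(4),'q7',s['q'][6].round(2),'t',s['time'])
E
python3 n.py s9.png
```

```text
Traceback (most recent call last):
  File "n.py", line 4, in <module>
    z,t,a,b=dial.needle(f); print('desc %.2f needle %.3f N=%.2f'%(z,t+.066,(t+.066)/.2),a.round(),b.round(),'az',np.degrees(np.arctan2(R0[1,0],R0[0,0])).round(1),'pos',s['tool_pos'].round(4),'F',s['contact_force'].round(1),'ff',round(s['finger_force'],1),s['gripper_width'].round(4),'q7',s['q'][6].round(2),'t',s['time'])
                                                                                                                                                                                                                                                               ^^^^^^^^^^^^^^^^^^^^^^^^
AttributeError: 'float' object has no attribute 'round'
```

Request:
move_arm:
  commands:
    - [0,0,0,0,0,-8,25]
    - [0,0,0,0,0,-16,25]
    - [0,0,0,0,0,-24,25]
    - [0,0,0,0,0,-32,25]
    - [0,0,0,0,0,-40,25]

```text
time: 18.2
tool_pos: [0.6067, -0.013, 0.1342]
tcp_rot: [1.449, 2.776, -0.004]
contact_force: [-0.9, -1.6, 3.6]
gripper_width: 0.0287
finger_force: 62.0
```

```bash
sed -i "s/s\['gripper_width'\].round(4)/round(float(s['gripper_width']),4)/" n.py; python3 n.py s10.png; python3 dial.py s9.png
```

```text
desc 18.41 needle 0.002 N=0.01 84.0 205.0 az 124.9 pos [ 0.6067 -0.013   0.1342] F [-0.9 -1.6  3.6] ff 62.0 0.0287 q7 0.31 t 18.2
s9.png [ 1.76230e+01 -6.50000e-02  7.70920e+01  2.05284e+02]
```

Dial descended another 0.8 mm and the needle is at zero, so the fine knob is turning. Continuing.

Request:
move_arm:
  commands:
    - [0,0,0,0,0,-8,25]
    - [0,0,0,0,0,-16,25]
    - [0,0,0,0,0,-24,25]
    - [0,0,0,0,0,-32,25]
    - [0,0,0,0,0,-40,25]

```text
time: 18.75
tool_pos: [0.6071, -0.013, 0.1342]
tcp_rot: [2.308, 2.117, -0.007]
contact_force: [1.1, -2.8, 3.6]
gripper_width: 0.0284
finger_force: 62.4
```

```bash
python3 n.py s11.png
```

```text
desc 19.10 needle 0.002 N=0.01 79.0 204.0 az 85.1 pos [ 0.6071 -0.013   0.1342] F [ 1.1 -2.8  3.6] ff 62.4 0.0284 q7 -0.34 t 18.75
```

Request:
move_arm:
  commands:
    - [0,0,0,0,0,-6,25]
    - [0,0,0,0,0,-12,25]
    - [0,0,0,0,0,-18,25]
    - [0,0,0,0,0,-24,25]

```text
time: 19.2
tool_pos: [0.6073, -0.0131, 0.1342]
tcp_rot: [2.696, 1.597, -0.009]
contact_force: [2.2, -2.7, 3.6]
gripper_width: 0.0287
finger_force: 62.6
```

```bash
python3 n.py s12.png
```

```text
desc 19.22 needle 0.340 N=1.70 81.0 203.0 az 61.3 pos [ 0.6073 -0.0131  0.1342] F [ 2.2 -2.7  3.6] ff 62.6 0.0287 q7 -0.74 t 19.2
```

Contact: the needle is at about 1.7 N (play being taken up), after roughly 1.5 mm of fine travel. Smaller steps from here.

Request:
move_arm:
  commands:
    - [0,0,0,0,0,-5,25]
    - [0,0,0,0,0,-10,25]
    - [0,0,0,0,0,-15,25]
    - [0,0,0,0,0,-20,25]

```text
time: 19.65
tool_pos: [0.6074, -0.0133, 0.1342]
tcp_rot: [2.932, 1.108, -0.01]
contact_force: [2.1, -3.0, 4.9]
gripper_width: 0.0286
finger_force: 62.7
```

```bash
python3 n.py s13.png
```

```text
desc 19.53 needle 0.349 N=1.75 77.0 203.0 az 41.4 pos [ 0.6074 -0.0133  0.1342] F [ 2.1 -3.   4.9] ff 62.7 0.0286 q7 -1.06 t 19.65
```

Request:
move_arm:
  commands:
    - [0,0,0,0,0,-5,25]
    - [0,0,0,0,0,-10,25]
    - [0,0,0,0,0,-15,25]

```text
time: 20.0
tool_pos: [0.6074, -0.0134, 0.1342]
tcp_rot: [3.053, 0.717, -0.01]
contact_force: [3.4, -4.4, 4.7]
gripper_width: 0.0288
finger_force: 62.8
```

```bash
python3 n.py s14.png
```

```text
desc 19.78 needle 0.349 N=1.75 82.0 204.0 az 26.4 pos [ 0.6074 -0.0134  0.1342] F [ 3.4 -4.4  4.7] ff 62.8 0.0288 q7 -1.31 t 20.0
```

Request:
move_arm:
  commands:
    - [0,0,0,0,0,-6,25]
    - [0,0,0,0,0,-12,25]
    - [0,0,0,0,0,-18,25]

```text
time: 20.35
tool_pos: [0.6075, -0.0136, 0.1342]
tcp_rot: [3.129, 0.229, -0.011]
contact_force: [3.1, -3.8, 4.7]
gripper_width: 0.0285
finger_force: 62.7
```

```bash
python3 n.py s15.png
```

```text
desc 20.46 needle 0.543 N=2.71 91.0 205.0 az 8.4 pos [ 0.6075 -0.0136  0.1342] F [ 3.1 -3.8  4.7] ff 62.7 0.0285 q7 -1.61 t 20.35
```

Request:
move_arm:
  commands:
    - [0,0,0,0,0,-6,25]
    - [0,0,0,0,0,-12,25]
    - [0,0,0,0,0,-18,25]

```text
time: 20.7
tool_pos: [0.6074, -0.0137, 0.1342]
tcp_rot: [3.128, -0.263, -0.011]
contact_force: [3.4, -3.9, 4.4]
gripper_width: 0.0285
finger_force: 62.7
```

```bash
python3 n.py s16.png
```

```text
desc 20.77 needle 1.284 N=6.42 100.0 205.0 az -9.6 pos [ 0.6074 -0.0137  0.1342] F [ 3.4 -3.9  4.4] ff 62.7 0.0285 q7 -1.91 t 20.7
```

Request:
move_arm:
  commands:
    - [0,0,0,0,0,-5,25]
    - [0,0,0,0,0,-10,25]
    - [0,0,0,0,0,-16,25]

```text
time: 21.05
tool_pos: [0.6073, -0.0139, 0.1342]
tcp_rot: [3.063, -0.696, -0.011]
contact_force: [2.5, -5.1, 5.5]
gripper_width: 0.0283
finger_force: 62.7
```

```bash
python3 n.py s17.png
```

```text
desc 21.24 needle 1.886 N=9.43 103.0 206.0 az -25.6 pos [ 0.6073 -0.0139  0.1342] F [ 2.5 -5.1  5.5] ff 62.7 0.0283 q7 -2.17 t 21.05
```

The needle reads 9.4 N, inside the band. Letting go and backing off.

Request:
move_arm:
  commands:
    - [0,0,0,0,0,0,40]
    - [0,0,0,0,0,0,60]
    - [0,0,0,0,0,0,85]
    - [0,0,0,0,0,0,85]
    - [0,0,0,0,0,0,85]

```text
time: 21.6
tool_pos: [0.6063, -0.0123, 0.1333]
tcp_rot: [-3.063, 0.697, 0.016]
contact_force: [0.1, -1.2, 0.6]
gripper_width: 0.0845
finger_force: 0.0
```

Request:
move_arm:
  commands:
    - [0,0,0.3,0,0,0,85]
    - [0,0,0.8,0,0,0,85]
    - [0,0,1.4,0,0,0,85]
    - [0,0,2.0,0,0,0,85]
    - [0,0,2.0,0,0,0,85]

```text
time: 22.1
tool_pos: [0.6085, -0.0121, 0.2394]
tcp_rot: [-3.061, 0.698, 0.003]
contact_force: [-0.9, -0.4, -0.1]
gripper_width: 0.0852
finger_force: 0.0
```

```bash
python3 n.py s18.png; python3 - <<'E'
from h import *
a=load('scene0.png')[1]['color'].astype(int); b=load('s18.png')[1]['color'].astype(int)
d=abs(a-b).max(2)
for n,(u,v) in dict(tub=(146,246),wheel=(208,302),hone=(317,283)).items(): print(n,(d[v-22:v+22,u-28:u+28]>40).sum())
E
```

```text
desc 21.31 needle 1.906 N=9.53 101.0 205.0 az -25.7 pos [ 0.6085 -0.0121  0.2394] F [-0.9 -0.4 -0.1] ff 0.0 0.0852 q7 -2.15 t 22.1
tub 24
wheel 558
hone 0
```

```bash
python3 - <<'E'
from h import *
for f in ('scene0.png','s10.png','s17.png','s18.png'):
    c=load(f)[1]['color'][280:325,185:232]; h=cv2.cvtColor(c,cv2.COLOR_RGB2HSV); m=(h[...,1]<70).astype(np.uint8)
    n,l,st,ce=cv2.connectedComponentsWithStats(m); k=1+st[1:,4].argmax(); print(f,st[k],ce[k].round(1),c.mean().round(1))
E
```

```text
scene0.png [ 12  11  23  23 381] [22.9 22.1] 111.1
s10.png [ 12  11  23  23 382] [22.9 22.1] 108.6
s17.png [ 12  11  23  23 382] [22.9 22.1] 111.0
s18.png [ 12  11  23  23 378] [23.  22.1] 110.2
```

The wheel hasn't moved; only a shadow changed there. Handing in.

```bash
python3 -c "from cell import hand_in; print(hand_in())"
```

```text
the job is handed in; nothing more can be done
None
```

The job is handed in: the blank is clamped at about 9.5 N, read from the scene camera and inside the thick band. The coarse knob stopped about 2 mm short of the blank and only the fine knob pressed it. The gripper is clear, and the tub, wheel and hone are where they were.

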